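Tip the potatoes into the weighing bowl

ROBOT

A 6-joint arm with a two-finger parallel gripper is mounted at the origin on a cart in front of the work surface, level with it; the furniture and walls round the work are solid. World frame = base frame: x ahead of the robot, y to its left, z up, the work surface at z = 0. Lengths are in m, angles in rad, forces in N, time in s.
With the tool pointing down it reaches from about 0.2 to 0.875 m from the base axis. Payload 3.4 kg.
Tool frame: the origin (TCP) lies between the finger pads; the fingertips stand 25 mm ahead of it and the grasp point (between the pads) lies 6 mm ahead of it (r.nose_length is the z of the fingertips in the tool frame, in m); z points along the fingers, x is the direction in which the jaws open and shut, and the axes are right-handed (so a half turn about z gives the same grasp; the last joint's range is limited). The gripper opens to 94 mm and grips with 3 to 60 N. Pads are 16 mm wide; open, the fingers measure 119 mm over their backs; the gripper's body (75 mm by 177 mm) begins 78 mm behind the grasp point.
Start: joints at [-1.418, 0.276, 1.505, -0, 1.361, -0.121], TCP at [0.155, -0.554, 0.198] pointing down, gripper open.
Joint ranges: [-2.89, 2.89], [-0.75, 2.08], [0.22, 2.7], [-1.18, 4.32], [0.11, 2.71], [-2.7, 2.7]. Speed limits (rad/s): [2.57, 2.57, 3.14, 3.14, 3.14, 3.14].

INTERFACE

Orientations are given as a unit quaternion [w, x, y, z].
In Python, from plant import r, gripper_to, inverse_kinematics, vision, models, telemetry gives the robot as it stands. Calls block until the motion is done:
- r.move_to(position, orientation): joint-space move of the TCP to a pose.
- r.move_l(position, rot=None, vel=0.15, guard=None): straight line of the TCP; rot=None keeps the orientation; vel is the mean speed in m/s. With guard (N) it stops when the force on the tool has changed by that much, and returns True; else False.
- r.movej(angles): joint-space move.
- gripper_to(opening, f_grip=None): finger opening in m; f_grip is the grip in N (None keeps the last); returns when the fingers have stopped.
- r.hold(seconds).
- inverse_kinematics(position, orientation): joint angles nearest the present ones, or None.
- vision.snapshot(name): name is "side" or "top" or "wrist"; returns the picture (400x640x3 uint8, red, green, blue); there is no depth.
- vision.get_calibration(name): a dict with "fx", "fy", "cx", "cy" (pixels), "D" ([k1, k2, p1, p2, k3] as OpenCV has them; the pictures are not rectified), "position" and "orientation" of the camera in the world. Camera axes: x right, y down, z forward; pixel columns grow to the right and rows downward; lengths in m; the calibration is good to about 2 mm. A picture is of the moment at which its call begins: read the wrist's pose just before it. get_calibration takes no time and is no camera call; for the wrist camera it gives the pose at the moment of the call.
A pose or a line that the arm cannot do raises r.PlanningError and nothing moves.
- r.sign_off(): hands the job in, once; it reports no verdict.
Trained networks look in the newest picture that a camera, given by its name, has taken for a name from the list of things; names that differ only in an ending like _2 or _b are one class to them, and where a whole thing is asked for, a point or a joint stands for the part that bears it (a point fixed in the world has none). Each returns a list of dicts, best first, with "score" (0 to 1); they miss things now and then, are a little off and sometimes report something else, mostly with a low value. They report only what shows in the picture. A call takes as long as a camera call.
- models.boxes_of(thing, camera): "at" ([x, y, z] in m, in world coordinates, good to about 4 mm: the middle of the surface that is visible of it).
- models.regions_of(thing, camera): "pixels" (400x640 bool, what is visible of it).
- models.mark_of(thing, camera): "at" ([x, y, z] in m, in world coordinates, good to about 4 mm: a listed point, or the origin of a listed thing).
Readings, each from a call of its own:
- telemetry.current_t(): time.
- telemetry.current_joints(): joint angles.
- telemetry.current_dq(): joint speeds.
- telemetry.current_joint_efforts(): joint torques, N m.
- telemetry.current_ee_pos(): TCP position.
- telemetry.current_tool_rot(): TCP orientation.
- telemetry.current_wrist_force(): force on the tool from outside, world axes, zero at the start.
- telemetry.current_torque(): the same for the moment, N m.
- telemetry.current_opening(): finger opening in m.
Only numpy, scipy, OpenCV 4.12 (cv2) and the standard library are available. Lean on these libraries where they do the work, as an engineer would, in place of code of your own. Each camera call takes 0.05 s, during which the arm holds its last target. There are 200 camera calls.

TASK

Weigh the potatoes: lift the steel tray that holds the potatoes by its black handle, tip all five potatoes into the steel bowl of the kitchen scale, and set the empty tray back down upright on the table. Leave the tray of limes where it is.

Things in the scene. Friction and masses are not known exactly. Their poses are not given: they have to be found in the camera images.
- potato_tray: Open steel tray, 175 x 110 mm, 0.2-0.33 kg, with 5 loose brown potatoes (44 mm across, 32 high). Origin: underside centre; z up; -x is the pouring end (starts within 50 deg of facing the robot), an 18-degree ramp up to an open lip at x=-95, z=13 mm; walls 45 mm high at +x, +y, -y. Fixed black handle bar above x=0, along y: 84 mm long, 16 thick (x), 24 tall, its centre 105 mm above the underside.
- lime_tray: A tray of the same make and shape (same origin and axes) that holds three green limes: a bystander, to be left where it is. On either tray the flat floor runs from x = -60 to +81 mm, sheet 3 mm thick.
- bowl_rim (a point): Centre of the mouth of the scale's round steel weighing bowl, at rim height, 115 mm above the table. The bowl is 226 mm across the rim, about 215 mm inside, 72 mm deep, 150 mm across its flat floor. It rests on a white scale base 170 mm square, fixed to the table. This point stays with the base.
- scale (a joint): How far the weighing bowl has sunk on its spring, in m: 0 empty, growing downward by 0.00157 m per potato (40 g each, 250 N/m); about 0.0078 with all five potatoes and nothing else in it.

How it is judged:
By the outcome, as a careful person would: the job done as asked, in the order asked, and still so for the second after the job is handed in, with the robot touching nothing.
It also fails if it takes over 64 s, if anything falls off the work surface, if the arm or the gripper's body presses on something with over 40 N, if the wrist force passes 120 N, or if a joint passes its speed limit or range.

## Working session

There is one attempt and no reset: what is moved stays moved. The work goes in short steps, each a Python script; the robot and the scene stay as the last script left them, time stands still between calls to the robot, and variables do not carry over. Pictures are saved under pics/ and viewed, about 8 in all and at most 12, crops included, and the job is handed in when it is done.

```bash
ls; mkdir -p pics
python3 - <<'E'
from plant import r, vision, models, telemetry
import cv2, numpy as np
print(telemetry.current_t(), r.nose_length)
ims=[]
for c in ("top","side"):
    im=vision.snapshot(c); ims.append(im)
    k=vision.get_calibration(c); print(c,k["position"],k["orientation"],k["fx"],k["D"])
    for th in ("potato_tray","lime_tray","bowl_rim"):
        print(c,th,[(np.round(d["at"],3),round(d["score"],2)) for d in models.mark_of(th,c)][:3])
cv2.imwrite("pics/a.png",ims[0][:,:,::-1]);cv2.imwrite("pics/b.png",ims[1][:,:,::-1])
E
```

```text
pics
0.0 0.025
top [ 0.42393197 -0.01517938  1.22935314] [ 0.04058144 -0.70156869  0.71114079 -0.02081583] 390.57369126737626 [-0.03340467  0.          0.          0.          0.        ]
top potato_tray [(array([ 0.521, -0.025, -0.   ]), 0.58)]
top lime_tray [(array([0.592, 0.301, 0.001]), 0.9)]
top bowl_rim [(array([ 0.513, -0.318,  0.117]), 0.68)]
side [ 0.69927651 -1.07332617  0.76689487] [-0.48714032  0.86966882  0.0745953  -0.02838995] 451.7371070857023 [-0.06565999  0.          0.          0.          0.        ]
side potato_tray [(array([0.589, 0.303, 0.002]), 0.54)]
side lime_tray [(array([0.588, 0.305, 0.   ]), 0.75)]
side bowl_rim [(array([ 0.519, -0.027,  0.001]), 0.72), (array([ 0.513, -0.319,  0.116]), 0.57)]
```

View pics/a.png

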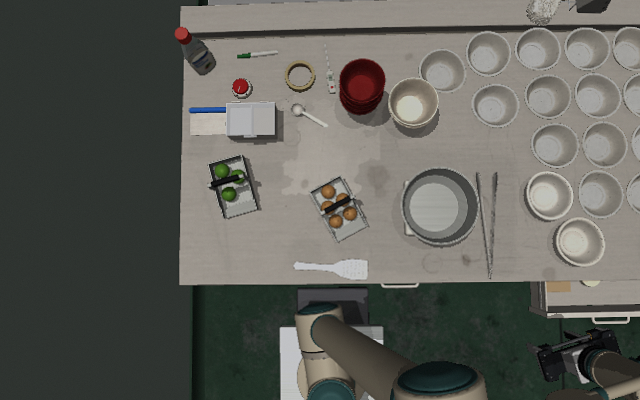

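View pics/b.png

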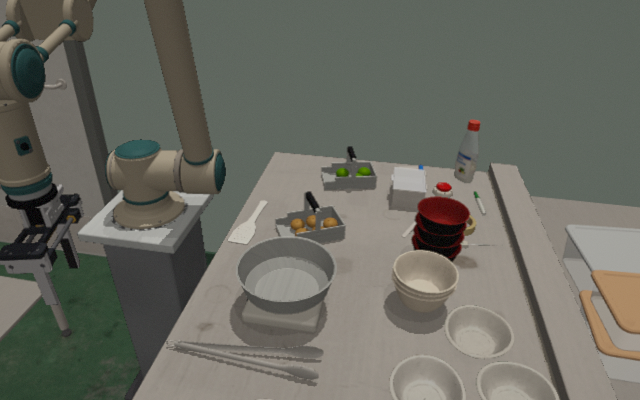

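The top picture shows the potato tray at about (338,208), with its handle running (325,213)–(351,197), so tray +x has a yaw of roughly 25–30° and the pouring lip is near (350,237). The scale bowl is at (440,205) and the limes are at (233,187). The top-camera marks agree with this. The side camera swapped names, so I'll ignore its first hits.

Next I'll take a closer look with the wrist camera from above the tray.

```bash
cat > h.py <<'E'
from plant import r, gripper_to, inverse_kinematics, vision, models, telemetry
import cv2, numpy as np
from scipy.spatial.transform import Rotation as Ro
def quat(phi, th=0., flip=1):
    """tool orientation when it holds the tray: heading phi of tray +x, pour tilt th"""
    T=tray_R(phi,th); x=flip*T[:,0]; z=-T[:,2]
    return Ro.from_matrix(np.c_[x,np.cross(z,x),z]).as_quat(scalar_first=True)
def tray_R(phi, th=0.):
    return (Ro.from_euler('z',phi)*Ro.from_euler('y',-th)).as_matrix()
def ray_z(uv, cam, z):
    k=vision.get_calibration(cam)
    K=np.array([[k["fx"],0,k["cx"]],[0,k["fy"],k["cy"]],[0,0,1]])
    p=cv2.undistortPoints(np.float64(uv).reshape(-1,1,2),K,np.float64(k["D"]))[:,0]
    d=np.c_[p,np.ones(len(p))]@Ro.from_quat(k["orientation"],scalar_first=True).as_matrix().T
    o=np.array(k["position"]); return o+d*((z-o[2])/d[:,2])[:,None]
def dark(im, box):
    u0,v0,u1,v1=box; m=np.zeros(im.shape[:2],np.uint8); m[v0:v1,u0:u1]=(im[v0:v1,u0:u1].max(2)<45)
    n,l,s,_=cv2.connectedComponentsWithStats(m); i=1+s[1:,4].argmax(); ys,xs=np.where(l==i)
    return cv2.minAreaRect(np.c_[xs,ys].astype(np.float32)), s[i]
E
python3 - <<'E'
from h import *
im=vision.snapshot("top"); (rc,s)=dark(im,(300,175,375,245)); print(rc,s)
w=ray_z(cv2.boxPoints(rc),"top",.117); print(w.round(3), w.mean(0).round(3))
phi=np.radians(28)
for f in (1,-1):
    print(f, inverse_kinematics([.521,-.025,.33],quat(phi,0,f)))
q=min([q for q in (inverse_kinematics([.50,-.025,.33],quat(phi,0,f)) for f in (1,-1)) if q is not None], key=lambda q:abs(q[5]))
r.movej(q); print(telemetry.current_t())
im=vision.snapshot("wrist"); print(vision.get_calibration("wrist")["position"])
cv2.imwrite("pics/c.png",im[:,:,::-1])
for th in ("potato_tray",):
    print(th,[(np.round(d["at"],3),round(d["score"],2)) for d in models.mark_of(th,"wrist")][:3])
E
```

```text
((337.501708984375, 204.0657196044922), (5.411765098571777, 28.58823585510254), 61.927513122558594) [324 196  28  17 153]
[[ 0.503  0.014  0.117]
 [ 0.541 -0.059  0.117]
 [ 0.527 -0.066  0.117]
 [ 0.489  0.007  0.117]] [ 0.515 -0.026  0.117]
1 [-1.81395881e-01  1.47841805e-01  1.35577513e+00 -4.44089210e-16
  1.63797572e+00 -6.70088071e-01]
-1 [-1.81395881e-01  1.47841805e-01  1.35577513e+00 -4.44089210e-16
  1.63797572e+00  2.47150458e+00]
2.75
[0.46429594 0.04355366 0.51775809]
potato_tray [(array([ 0.519, -0.024, -0.   ]), 0.9)]
```

View pics/c.png

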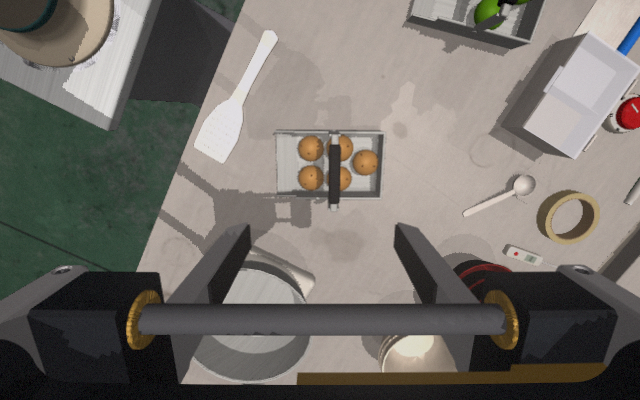

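The wrist view has the tray upright in the frame, with the handle at about (334,172). The open lip is on the left at u≈276 and all five potatoes are in the tray. Next I'll refine the handle pose and search for feasible pour headings.

```bash
cat >> h.py <<'E'
BOWL=np.array([.513,-.318,.115])
def tcp(phi,th,lip):
    """TCP so that the tray's lip is at lip; grasp point at handle centre"""
    return np.asarray(lip)+tray_R(phi,th)@(np.array([0,0,.105+.006])-np.array([-.095,0,.013]))
def lip_at(phi,z,off=.05): 
    return np.array([*(BOWL[:2]+off*np.array([np.cos(phi),np.sin(phi)])),z])
E
python3 - <<'E'
from h import *
im=vision.snapshot("wrist"); rc,s=dark(im,(310,110,360,220)); print(rc,s)
w=ray_z(cv2.boxPoints(rc),"wrist",.117); c=w.mean(0)
e=[w[1]-w[0],w[2]-w[1]]; e=max(e,key=np.linalg.norm); print(c.round(4),[np.linalg.norm(w[i]-w[i-1]).round(4) for i in (0,1)],"phi",np.degrees(np.arctan2(e[1],e[0])).round(2)%180-90)
for f in (1,-1):
  for p in range(-180,180,15):
    phi=np.radians(p); row=[]
    for th,z in ((0,.21),(0,.16),(30,.15),(60,.135),(80,.135)):
        q=inverse_kinematics(tcp(phi,np.radians(th),lip_at(phi,z)),quat(phi,np.radians(th),f)); row.append(q)
    if all(q is not None for q in row): print(f,p,*[np.round(q,1) for q in row])
E
```

```text
((333.0, 145.0), (0.0, 0.0), 0.0) [333 145   1   1   1]
[0.4977 0.0115 0.117 ] [np.float64(0.0), np.float64(0.0)] phi -90.0
1 -180 [-0.9  0.1  1.5 -0.   1.6  2.3] [-0.9  0.1  1.6 -0.   1.5  2.3] [-0.6  0.5  1.1 -0.3  2.   2.5] [-0.4  0.9  0.7 -0.6  2.4  2.4] [-0.4  1.1  0.5 -1.   2.7  2.1]
1 -165 [-0.9  0.1  1.4 -0.   1.6  2. ] [-0.9  0.2  1.5 -0.   1.5  2. ] [-0.5  0.4  1.2 -0.4  1.9  2.3] [-0.4  0.8  0.9 -0.7  2.3  2.3] [-0.3  1.   0.7 -1.   2.5  2.2]
1 -150 [-0.9  0.2  1.3 -0.   1.6  1.7] [-0.9  0.2  1.4 -0.   1.5  1.7] [-0.5  0.4  1.2 -0.5  1.8  2.1] [-0.3  0.7  1.1 -0.8  2.1  2.2] [-0.2  0.9  1.  -1.   2.3  2.2]
1 -135 [-0.9  0.3  1.3 -0.   1.6  1.4] [-0.9  0.3  1.4 -0.   1.5  1.4] [-0.5  0.4  1.3 -0.5  1.6  1.9] [-0.2  0.6  1.3 -0.9  1.9  2.2] [-0.1  0.8  1.2 -1.1  2.1  2.2]
1 -120 [-0.9  0.3  1.2 -0.   1.6  1.2] [-0.9  0.3  1.3 -0.   1.5  1.2] [-0.5  0.3  1.4 -0.5  1.5  1.7] [-0.1  0.5  1.5 -0.9  1.7  2.1] [-0.   0.7  1.5 -1.1  1.9  2.3]
1 15 [-0.5  0.5  1.  -0.   1.7 -0.8] [-0.5  0.5  1.1 -0.   1.6 -0.8] [-0.8  0.2  1.5  0.5  1.2 -1.2] [-1.3  0.2  2.   1.1  1.3 -2.1] [-1.5  0
[... 2482 characters left out ...]
. ] [-1.3  0.6  1.7  1.1  1.8  0.7]
-1 60 [-0.4  0.3  1.2 -0.   1.6  1.7] [-0.4  0.3  1.3 -0.   1.5  1.7] [-0.9  0.3  1.4  0.5  1.6  1.2] [-1.1  0.5  1.4  0.8  1.9  0.9] [-1.2  0.7  1.4  1.   2.   0.8]
-1 75 [-0.4  0.2  1.3 -0.   1.6  1.4] [-0.4  0.3  1.4 -0.   1.5  1.4] [-0.8  0.4  1.3  0.4  1.8  1. ] [-1.1  0.6  1.2  0.7  2.1  0.8] [-1.1  0.9  1.2  0.9  2.2  0.8]
-1 90 [-0.5  0.2  1.4 -0.   1.6  1.1] [-0.5  0.2  1.5 -0.   1.5  1.1] [-0.8  0.4  1.2  0.4  1.9  0.8] [-1.   0.7  1.   0.7  2.2  0.8] [-1.   1.   0.9  0.9  2.4  0.8]
-1 105 [-0.5  0.1  1.4 -0.   1.6  0.8] [-0.5  0.1  1.5 -0.   1.5  0.8] [-0.8  0.4  1.2  0.3  2.   0.6] [-0.9  0.8  0.9  0.5  2.4  0.6] [-0.9  1.1  0.7  0.8  2.6  0.8]
```

```bash
sed -i 's/def dark(im, box)/def dark(im, box, t=45)/; s/max(2)<45/max(2)<t/' h.py
python3 - <<'E'
from h import *
im=vision.snapshot("wrist"); print(im[170,322:348].max(1))
for t in (60,70,80):
    rc,s=dark(im,(310,110,360,220),t); print(t,rc,s)
    w=ray_z(cv2.boxPoints(rc),"wrist",.117); c=w.mean(0)
    e=max([w[1]-w[0],w[2]-w[1]],key=np.linalg.norm); print(c.round(4),[np.linalg.norm(w[i]-w[i-1]).round(4) for i in (0,1)],"phi",np.degrees(np.arctan2(e[1],e[0])).round(2)%180-90)
E
```

```text
[116 135 164 182 166 148 114  49  52  57  57  57  57  56  58  56  55  50
 124 168 170 164 162 156 151 143]
60 ((333.91668701171875, 173.99826049804688), (10.914298057556152, 58.1540412902832), 1.1934894323349) [328 145  12  59 572]
[ 0.5183 -0.0237  0.117 ] [np.float64(0.0155), np.float64(0.0817)] phi 27.049999999999997
70 ((333.5, 174.0), (58.0, 11.0), 90.0) [328 145  12  59 636]
[ 0.5178 -0.0239  0.117 ] [np.float64(0.0815), np.float64(0.0148)] phi 28.77000000000001
80 ((332.9867248535156, 175.29681396484375), (28.978971481323242, 60.03063201904297), 21.595312118530273) [310 145  31  62 713]
[ 0.5177 -0.026   0.117 ] [np.float64(0.0413), np.float64(0.0837)] phi 6.489999999999995
```

Handle centre is (0.518, -0.0245) with heading about 28°, measured at 82 x 15 mm, which matches the spec of 84 x 16. Grasping and lifting now.

Run:
```python
from h import *
phi=np.radians(28); p=np.array([.518,-.0245]); q=quat(phi)
gripper_to(.06,50)
r.move_l([*p,.20],q,vel=.2)
print(r.move_l([*p,.111],vel=.08,guard=15), telemetry.current_ee_pos())
gripper_to(0.0,50); print("open",telemetry.current_opening())
f0=telemetry.current_wrist_force()
r.move_l([*p,.131],vel=.05); r.hold(.3)
print("lift N",(telemetry.current_wrist_force()-f0).round(2),telemetry.current_torque().round(3),telemetry.current_opening(),telemetry.current_t())
r.move_l([*p,.26],vel=.12)
cv2.imwrite("pics/d.png",vision.snapshot("side")[150:300,180:420,::-1].repeat(3,0).repeat(3,1))
print(telemetry.current_t(),telemetry.current_ee_pos())
```

```text
False [ 0.51848689 -0.02460032  0.11150748]
open 0.00034077703277665233
lift N [-0.54 -0.27  0.6 ] [-0.005 -0.14   0.034] 0.0003866931711885817 7.5583
8.8333 [ 0.51746721 -0.02441706  0.25908943]
```

View pics/d.png

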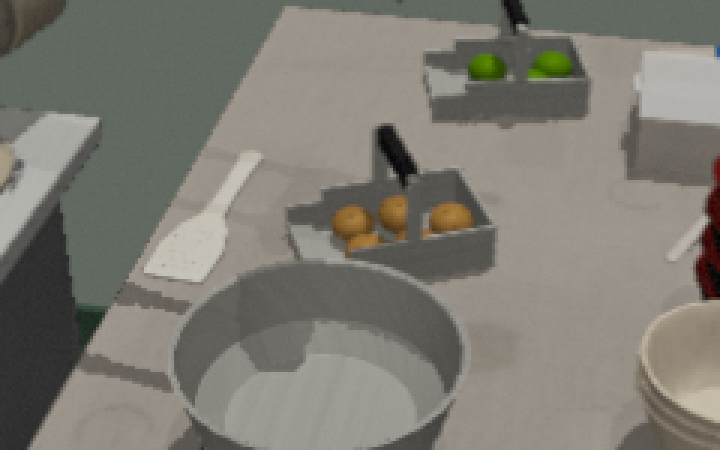

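The fingers closed on nothing and the tray is still on the table. I need to see where the gripper sits relative to the handle.

Run:
```python
from h import *
cv2.imwrite("pics/e.png",np.hstack([vision.snapshot("side")[0:300,100:500],vision.snapshot("wrist")[100:400,120:520]])[:,:,::-1])
for c in("top","wrist","side"): 
    vision.snapshot(c)
    print(c,[(np.round(d["at"],3),round(d["score"],2)) for d in models.mark_of("potato_tray",c)][:3])
print(Ro.from_quat(telemetry.current_tool_rot(),scalar_first=True).as_matrix().round(2), telemetry.current_joints().round(2))
```

```text
top [(array([ 0.52 , -0.023,  0.   ]), 0.92)]
wrist [(array([ 0.517, -0.025,  0.001]), 0.87)]
side [(array([ 0.518, -0.025, -0.   ]), 0.88)]
[[ 0.88  0.47 -0.  ]
 [ 0.47 -0.88  0.  ]
 [-0.   -0.   -1.  ]] [-0.18  0.16  1.51  0.    1.47 -0.67]
```

View pics/e.png

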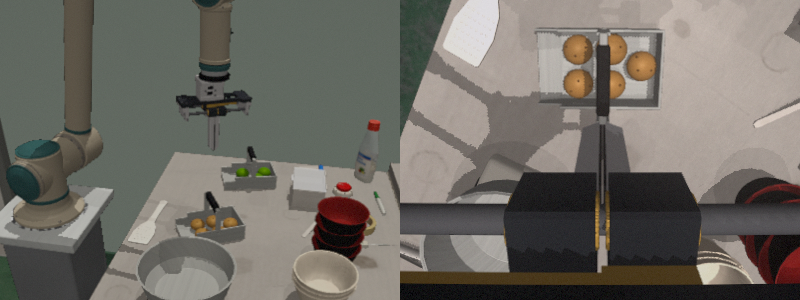

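```bash
cat >> h.py <<'E'
def proj(P,cam):
    k=vision.get_calibration(cam); R=Ro.from_quat(k["orientation"],scalar_first=True).as_matrix()
    K=np.array([[k["fx"],0,k["cx"]],[0,k["fy"],k["cy"]],[0,0,1]])
    return cv2.projectPoints((np.atleast_2d(P)-k["position"])@R,np.zeros(3),np.zeros(3),K,np.float64(k["D"]))[0][:,0].round(1)
E
python3 - <<'E'
from h import *
p=telemetry.current_ee_pos(); P=[p-[0,0,.025],p,[.518,-.0245,.117]]
print("opening",telemetry.current_opening())
for c in("side","wrist"): print(c,proj(P,c).tolist())
im=vision.snapshot("side")[100:240,270:360].repeat(4,0).repeat(4,1).copy()
for u,v in proj(P,"side"): cv2.circle(im,(int((u-270)*4),int((v-100)*4)),4,(255,0,0),1)
im2=vision.snapshot("wrist")[80:360,240:400].repeat(2,0).repeat(2,1).copy()
for u,v in proj(P,"wrist"): cv2.circle(im2,(int((u-240)*2),int((v-80)*2)),4,(255,0,0),1)
cv2.imwrite("pics/f.png",np.hstack([im,im2])[:,:,::-1])
E
```

```text
opening 0.0004841705540942849
side [[313.1, 159.7], [313.2, 151.1], [312.6, 198.1]]
wrist [[321.1, 217.0], [320.9, 229.7], [321.4, 181.6]]
```

View pics/f.png

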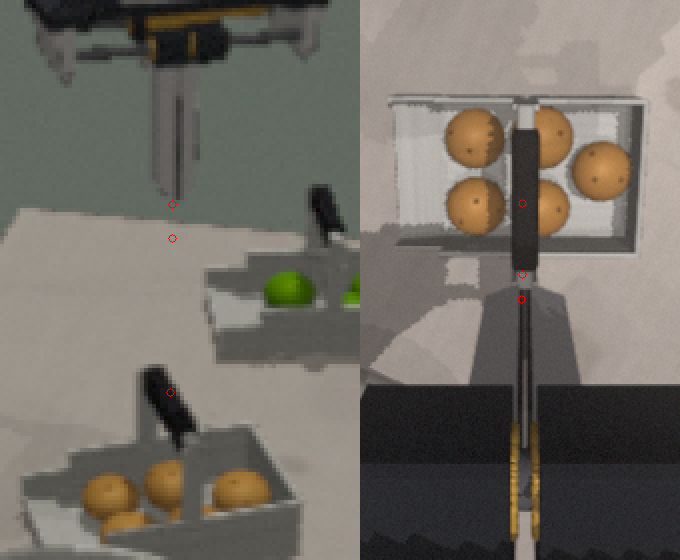

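The projected handle point lands on the handle in both cameras, so the world poses agree. The real fingertips sit about 30 mm short of where `nose_length` puts them, near TCP level, so the jaws closed just above the bar. I'll confirm with a light guarded touch of the closed tips on the bar top at z = 0.117.

Run:
```python
from h import *
p=[.518,-.0245]
r.move_l([*p,.14],vel=.2)
hit=r.move_l([*p,.100],vel=.02,guard=3); z=telemetry.current_ee_pos(); print(hit,z,telemetry.current_wrist_force().round(2))
r.move_l([*p,.17],vel=.15); print(telemetry.current_t())
```

```text
True [ 0.51795422 -0.02448641  0.1099693 ] [ 0.85 -0.43  4.21]
12.0167
```

The touch puts the real tips 7 mm behind the TCP, 32 mm short of spec, while finger length relative to the body looks normal. The grasp point is therefore at tool z = -26 mm, so I'll grasp with the TCP at z = 0.079.

```bash
sed -i 's/\.105+\.006/.105-.026/' h.py
python3 - <<'E'
from h import *
p=[.518,-.0245]
gripper_to(.06,50)
print(r.move_l([*p,.079],vel=.1,guard=15), telemetry.current_ee_pos())
f0=telemetry.current_wrist_force()
gripper_to(0.0,50); print("open",telemetry.current_opening())
if telemetry.current_opening()>.01:
    r.move_l([*p,.10],vel=.05); r.hold(.2)
    print("lift N",(telemetry.current_wrist_force()-f0).round(2),telemetry.current_torque().round(3),telemetry.current_opening())
    r.move_l([*p,.23],vel=.12)
    # plan of the pour
    phi=np.radians(60)
    for th,z in ((0,.19),(25,.16),(40,.14),(55,.135),(65,.135),(78,.135)):
        t=np.radians(th); pp=tcp(phi,t,lip_at(phi,z)); q=inverse_kinematics(pp,quat(phi,t)); print(th,pp.round(3),None if q is None else np.round(q,2))
print(telemetry.current_t())
cv2.imwrite("pics/g.png",np.hstack([vision.snapshot("side")[0:300,100:500],vision.snapshot("wrist")[100:400,120:520]])[:,:,::-1])
E
```

```text
False [ 0.51858536 -0.02460336  0.07953745]
open 0.015817310340890237
lift N [ 0.04  0.93 -4.27] [ 0.018 -0.13   0.   ] 0.015853141156235703
0 [ 0.586 -0.192  0.256] [-0.43  0.31  1.31 -0.    1.52 -1.48]
25 [ 0.567 -0.224  0.26 ] [-0.77  0.31  1.39  0.42  1.55 -1.85]
40 [ 0.553 -0.248  0.252] [-0.94  0.39  1.44  0.63  1.63 -2.05]
55 [ 0.538 -0.274  0.251] [-1.08  0.49  1.46  0.79  1.76 -2.21]
65 [ 0.528 -0.292  0.249] [-1.15  0.58  1.46  0.87  1.85 -2.29]
78 [ 0.516 -0.314  0.242] [-1.21  0.71  1.47  0.97  1.97 -2.38]
16.85
```

View pics/g.png

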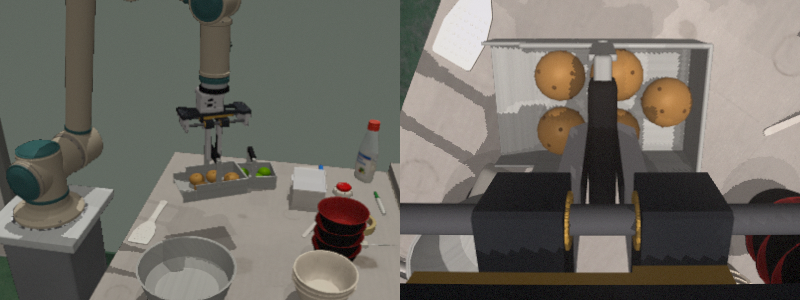

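The tray is lifted level with all five potatoes in it (jaws at 15.8 mm, 4.3 N). Now I'll carry it over and pour.

Run:
```python
from h import *
phi=np.radians(60)
def go(th,z,vel):
    t=np.radians(th); r.move_l(tcp(phi,t,lip_at(phi,z)),quat(phi,t),vel=vel)
go(0,.19,.13)
for th,z,v in ((25,.16,.06),(40,.14,.04),(55,.135,.03),(68,.135,.03)): go(th,z,v)
r.hold(.6); print(telemetry.current_t(),telemetry.current_wrist_force().round(2),telemetry.current_opening())
cv2.imwrite("pics/h.png",np.hstack([vision.snapshot("side")[80:380,100:500],vision.snapshot("top")[60:360,240:640]])[:,:,::-1])
```

```text
22.925 [ 0.14 -1.33 -1.48] 0.015550906942627564
```

View pics/h.png

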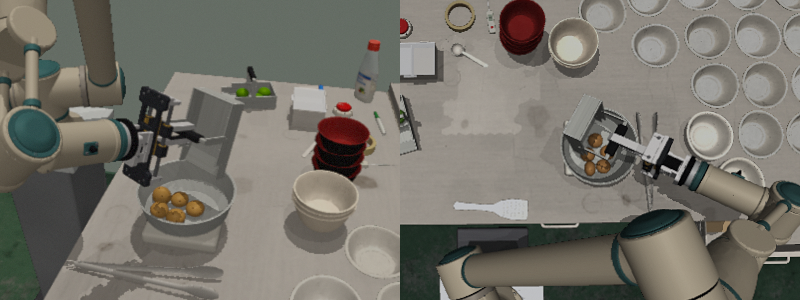

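The side view shows all five potatoes in the bowl, around crop (160–195, 190–215), and the tray empty. I'll retract upward, level the tray, and check the bowl before placing.

Run:
```python
from h import *
phi=np.radians(60)
def go(th,z,vel,off=.05):
    t=np.radians(th); r.move_l(tcp(phi,t,lip_at(phi,z,off)),quat(phi,t),vel=vel)
go(68,.20,.1); go(30,.21,.12,.09); go(0,.21,.12,.15)
p=[.518,-.0245]; q=quat(np.radians(28))
r.move_l([*p,.23],q,vel=.18)
r.hold(.2); print("t",telemetry.current_t(),telemetry.current_wrist_force().round(2),telemetry.current_torque().round(3))
cv2.imwrite("pics/i.png",np.hstack([vision.snapshot("side")[80:380,200:500],vision.snapshot("wrist")[100:400,120:520]])[:,:,::-1])
```

```text
t 27.2083 [ 0.63  0.1  -2.6 ] [-0.049 -0.093  0.001]
```

View pics/i.png

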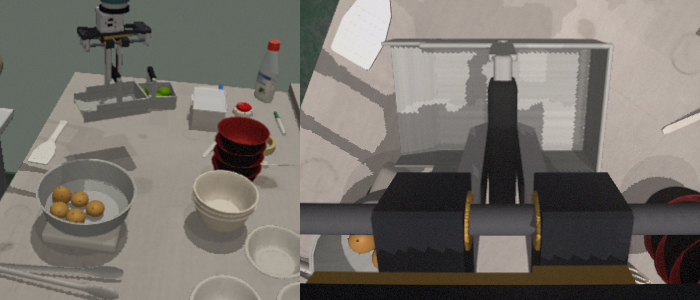

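The bowl holds five potatoes and the tray is empty and level. Placing the tray now.

Run:
```python
from h import *
p=[.518,-.0245]
r.move_l([*p,.095],vel=.12)
hit=r.move_l([*p,.077],vel=.02,guard=4); print(hit,telemetry.current_ee_pos(),telemetry.current_wrist_force().round(2))
gripper_to(.06); r.hold(.2)
r.move_l([*p,.20],vel=.1); r.move_l([.42,-.0245,.30],vel=.2); r.hold(.5)
ims={}
for c in("top","side"):
    ims[c]=vision.snapshot(c)
    for th in ("potato_tray","lime_tray","bowl_rim"): print(c,th,[(np.round(d["at"],3),round(d["score"],2)) for d in models.mark_of(th,c)][:2])
cv2.imwrite("pics/j.png",np.hstack([ims["side"][80:380,200:500],ims["top"][110:285,180:500].repeat(2,0).repeat(2,1)[:300,:500]])[:,:,::-1])
print(telemetry.current_t())
```

```text
True [ 0.51778373 -0.02455472  0.07898662] [ 0.   -0.57  3.92]
top potato_tray [(array([ 0.518, -0.022, -0.001]), 0.6)]
top lime_tray [(array([ 0.591,  0.299, -0.   ]), 0.87)]
top bowl_rim [(array([ 0.511, -0.316,  0.117]), 0.77)]
side potato_tray [(array([ 0.519, -0.028, -0.   ]), 0.65)]
side lime_tray [(array([0.59 , 0.303, 0.004]), 0.58)]
side bowl_rim [(array([ 0.514, -0.32 ,  0.114]), 0.73)]
33.4833
```

View pics/j.png

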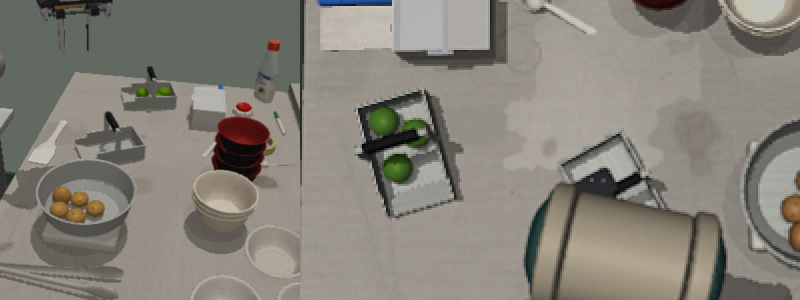

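The tray stands upright and empty on the table, the five potatoes are in the bowl, the limes haven't moved and the gripper is clear. Handing in.

```bash
python3 -c "
from plant import r
r.sign_off()"
```

```text
the job is handed in; nothing more can be done
```

All five potatoes are in the scale bowl, and the empty tray is back upright on the table at about its original spot. I handed the job in at about 33.5 s of the 64 s allowed.

**What went wrong on the way:** my first grasp closed on air. The real fingertips are about 32 mm short of where `r.nose_length` and the stated tool frame put them. A light guarded touch on the handle top confirmed the offset. I corrected for it, and the second grasp held firmly, with the jaws stopped at 15.8 mm on the 16 mm bar.

**Last checks:**
- **Bowl:** the final side picture shows five potatoes in it. I did not read the scale joint, so the count rests on the pictures plus a wrist-force drop of about 1.7–2 N, close to the 2 N expected.
- **Potato tray:** it is empty and upright, with its origin at about (0.518, -0.025, 0) m.
- **Lime tray:** it is unmoved at (0.591, 0.300) m, within measurement error.
- **Robot:** the gripper is open and well clear of everything.

**Disagreement:** in the very first pictures the side-camera network mixed up some names. It took the lime tray for the potato tray, and the potato tray for the bowl. I used the top and wrist cameras instead; by the end all views agreed within about 6 mm.

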